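# Re-sort the solder-ball jars into their colour nests

### The arm

A 6-joint arm with a two-finger parallel gripper is mounted at the origin on the work surface. World frame = base frame: x ahead of the robot, y to its left, z up, the work surface at z = 0. Lengths are in m, angles in rad, forces in N, time in s.
With the tool pointing down it reaches from about 0.35 to 0.8 m from the base axis. Payload 7.3 kg.
Tool frame: the origin (TCP) lies between the finger pads; the fingertips stand 25 mm ahead of it and the grasp point (between the pads) lies 6 mm ahead of it (r.tip_extent is the distance from the TCP to the fingertips, in m); z points along the fingers, y is the direction in which the jaws open and shut (so a half turn about z gives the same grasp; the last joint's range is limited). The gripper opens to 85 mm and grips with 20 to 120 N. Pads are 22 mm wide; open, the fingers measure 114 mm over their backs; the gripper's body (76 mm by 85 mm) begins 54 mm behind the grasp point. The pads swing forward as they close: fully open they stand 13 mm farther back than shut.
Start: joints at [-1.416, 0.342, 1.524, -0, 1.275, -0.146], TCP at [0.156, -0.501, 0.256] pointing down, gripper open.
Joint ranges: [-2.53, 2.53], [-0.77, 2.02], [0.04, 2.7], [-1, 4.14], [0.28, 2.66], [-3.11, 3.11]. Speed limits (rad/s): [2.57, 2.57, 3.14, 3.14, 3.14, 3.14].

### API

Orientations are given as a unit quaternion [x, y, z, w].
In Python, from workcell import r, command_gripper, optics gives the robot as it stands. The module is installed in compiled form; this text tells all that it offers. Calls block until the motion is done:
- r.reach(position, orientation): joint-space move of the TCP to a pose.
- r.move_straight(position, orientation=None, speed=0.15, max_force=None): straight line of the TCP; orientation=None keeps the orientation; speed is the mean speed in m/s. With max_force (N) it stops when the force on the tool has changed by that much, and returns True; else False.
- r.movej(angles): joint-space move.
- command_gripper(opening, force=None): finger opening in m; force is the grip in N (None keeps the last); returns when the fingers have stopped.
- r.hold(seconds).
- r.solve_ik(position, orientation): joint angles nearest the present ones, or None.
- r.read_state(): the state.
- optics.get_image(name): name is "scene" or "top" or "wrist"; returns (picture, depth): 480x640x3 uint8, red, green, blue; 480x640 float32, m along the optical axis (not along the pixel's ray), 0 where there is no reading.
- optics.camera_model(name): a dict with "K" (3x3 intrinsics, pixels), "R" (3x3) and "t" (3): a world point X has camera coordinates R X + t; the wrist camera has in their place "tool_from_camera" (4x4, takes a point from camera to tool coordinates, whose origin is the TCP and whose axes are the flange's). Camera axes: x right, y down, z forward; pixel columns grow to the right and rows downward; lengths in m; the calibration is good to about 2 mm. A picture is of the moment at which its call begins: read the wrist's pose just before it. camera_model takes no time and is no camera call.
A pose or a line that the arm cannot do raises r.PlanningError and nothing moves.
- r.finish_job(): hands the job in, once; it reports no verdict.
The state is a dict: "time_s": time; "joint_positions": joint angles; "dq": joint speeds; "tau": joint torques, N m; "eef_pos": TCP position; "eef_rot": TCP orientation; "contact_force": force on the tool from outside, world axes, zero at the start; "torque": the same for the moment, N m; "grip_width": finger opening in m.
Only numpy, scipy, OpenCV 4.12 (cv2) and the standard library are available. Lean on these libraries where they do the work, as an engineer would, in place of code of your own. Each camera call takes 0.05 s, during which the arm holds its last target. There are 200 camera calls.

### The job

Some of the solder-ball jars on the rework bench stand in the wrong nests. Rearrange them so that every jar stands upright and fully down in the nest of its own cap colour, which leaves the black nest empty again; a jar may be parked in the black nest on the way. Never tip a jar over, and do not disturb the flux syringe.

Things in the scene. Friction and masses are not known exactly. Their poses are not given: they have to be found in the camera images.
- jar_red: Solder-ball jar with a red screw cap: a closed upright cylinder 36 mm in diameter and 50 mm high; the top 15 mm is the red cap, below it clear glass with a red band. About 45 g (varies). Loose. Origin at the centre of its underside, z up. It starts upright in the recess of one of the nests.
- jar_blue: Solder-ball jar with a blue screw cap: a closed upright cylinder 36 mm in diameter and 50 mm high; the top 15 mm is the blue cap, below it clear glass with a blue band. About 45 g (varies). Loose. Origin at the centre of its underside, z up. It starts upright in the recess of one of the nests.
- jar_yellow: Solder-ball jar with a yellow screw cap: a closed upright cylinder 36 mm in diameter and 50 mm high; the top 15 mm is the yellow cap, below it clear glass with a yellow band. About 45 g (varies). Loose. Origin at the centre of its underside, z up. It starts upright in the recess of one of the nests.
- jar_green: Solder-ball jar with a green screw cap: a closed upright cylinder 36 mm in diameter and 50 mm high; the top 15 mm is the green cap, below it clear glass with a green band. About 45 g (varies). Loose. Origin at the centre of its underside, z up. It starts upright in the recess of one of the nests.
- nest_red: Red nest: a low round dish, 72 mm across and 12 mm high, fixed to the bench, with an open round recess 56 mm across and 8 mm deep (its floor 4 mm above the bench). Holds one jar. Origin at the centre of its underside, z up.
- nest_blue: Blue nest: a low round dish, 72 mm across and 12 mm high, fixed to the bench, with an open round recess 56 mm across and 8 mm deep (its floor 4 mm above the bench). Holds one jar. Origin at the centre of its underside, z up.
- nest_yellow: Yellow nest: a low round dish, 72 mm across and 12 mm high, fixed to the bench, with an open round recess 56 mm across and 8 mm deep (its floor 4 mm above the bench). Holds one jar. Origin at the centre of its underside, z up.
- nest_green: Green nest: a low round dish, 72 mm across and 12 mm high, fixed to the bench, with an open round recess 56 mm across and 8 mm deep (its floor 4 mm above the bench). Holds one jar. Origin at the centre of its underside, z up.
- nest_spare: Black spare nest, empty at the start: a low round dish, 72 mm across and 12 mm high, fixed to the bench, with an open round recess 56 mm across and 8 mm deep (its floor 4 mm above the bench). Holds one jar. Origin at the centre of its underside, z up.
- flux_syringe: Flux syringe lying on the bench: clear 24 mm barrel, white plunger and finger flange (42 mm wide), orange nozzle; about 140 mm long, 24 mm high. Loose, to be left alone. Origin on the bench under the middle of its length, x along it towards the nozzle.

How it is judged:
At the end, for the whole second after the job is handed in: Each of the four jars stands in the nest of its own colour: its axis within 12 mm of the nest's centre, its underside on the recess floor (less than 7.5 mm above the nest's underside), upright within 0.12 rad, released and at rest. The black nest is then empty (horizontal distance between jar_red and nest_red below 0.012 m and z of jar_red in the frame of nest_red below 0.0075 m and angle between each of jar_red, jar_blue, jar_yellow, jar_green's own z axis and vertical below 0.12 rad and linear speed of each of jar_red, jar_blue, jar_yellow, jar_green below 0.02 m/s and contact force between each of jar_red, jar_blue, jar_yellow, jar_green and the fingers below 0.05 N and horizontal distance between jar_blue and nest_blue below 0.012 m and z of jar_blue in the frame of nest_blue below 0.0075 m and horizontal distance between jar_yellow and nest_yellow below 0.012 m and z of jar_yellow in the frame of nest_yellow below 0.0075 m and horizontal distance between jar_green and nest_green below 0.012 m and z of jar_green in the frame of nest_green below 0.0075 m); the robot touches nothing.
It fails at once if a jar is tipped over (more than 0.7 rad from upright) (angle between any of jar_red, jar_blue, jar_yellow, jar_green's own z axis and vertical above 0.7 rad).
It fails at once if the flux syringe is displaced by more than 20 mm (distance of flux_syringe from where it was at the start of the episode above 0.02 m).
It also fails if it takes over 118 s, if anything falls off the work surface, if the arm or the gripper's body presses on something with over 40 N, if the wrist force passes 120 N, or if a joint passes its speed limit or range.

## Working session

There is one attempt and no reset: what is moved stays moved. The work goes in short steps, each a Python script; the robot and the scene stay as the last script left them, time stands still between calls to the robot, and variables do not carry over. Pictures are saved under pics/ and viewed, about 12 in all and at most 16, crops included, and the job is handed in when it is done.

```bash
mkdir -p pics
python3 - <<'E'
from workcell import r, optics
import cv2,numpy as np
for n in("top","scene"):
    im,d=optics.get_image(n); cv2.imwrite(f"pics/{n}0.png",im[:,:,::-1]); np.save(f"pics/{n}0.npy",d)
    m=optics.camera_model(n); print(n,m["K"],m["R"],m["t"],-m["R"].T@m["t"])
s=r.read_state();print(s["time_s"],s["eef_pos"],s["eef_rot"],s["grip_width"]); print(optics.camera_model("wrist"))
E
```

```text
top [[481.21846061   0.         316.45872001]
 [  0.         481.21846061 240.16972302]
 [  0.           0.           1.        ]] [[ 0.01682415 -0.99930822  0.03316662]
 [-0.99965398 -0.01748228 -0.01965404]
 [ 0.02022028 -0.03282448 -0.99925657]] [-0.11967118  0.52727546  0.8323037 ] [ 0.51227697 -0.08305047  0.84601713]
scene [[553.89679379   0.         324.55992499]
 [  0.         553.89679379 231.66885926]
 [  0.           0.           1.        ]] [[-0.35002684  0.93668202  0.01039214]
 [ 0.73252684  0.28061747 -0.62020824]
 [-0.58385413 -0.20947701 -0.78436837]] [ 0.26297747 -0.3657986   1.49012157] [1.2300201  0.16846942 0.93920002]
0.1 [ 0.15552421 -0.50112095  0.25572118] [ 9.88710110e-01  1.49839578e-01 -5.60287150e-06 -6.47875837e-04] 0.08555116580224857
{'K': array([[432.03897722,   0.        , 322.19954738],
       [  0.        , 432.03897722, 241.22033669],
       [  0.        ,   0.        ,   1.        ]]), 'tool_from_camera': array([[-2.78082052e-04, -9.45230402e-01, -3.26403753e-01,
         8.52533474e-02],
       [ 9.99999937e-01, -1.90891919e-04, -2.99154616e-04,
         7.31524220e-04],
       [ 2.20462199e-04, -3.26403815e-01,  9.45230396e-01,
        -1.18179374e-01],
       [ 0.00000000e+00,  0.00000000e+00,  0.00000000e+00,
         1.00000000e+00]])}
```

View pics/top0.png

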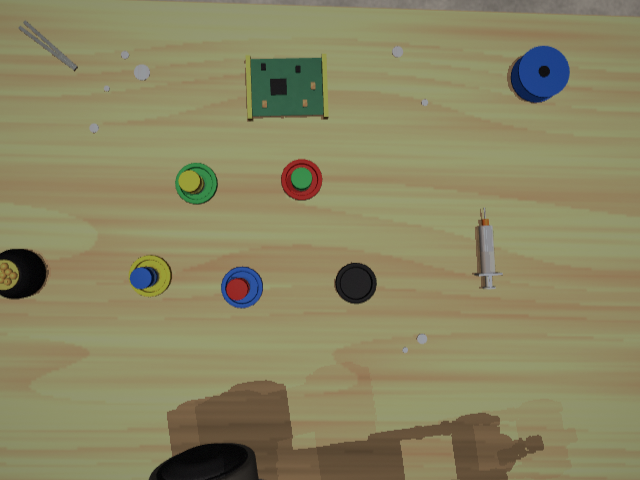

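View pics/scene0.png

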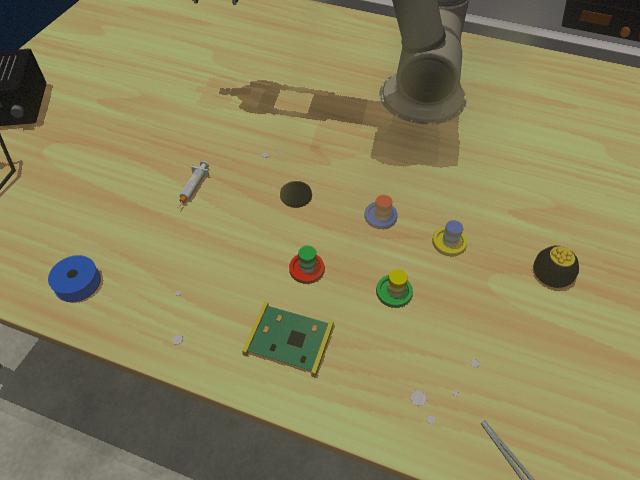

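The top view shows green(196,183) holding yellow, red(301,180) holding green, yellow(151,276) holding blue, and blue(242,287) holding red. The black nest at (355,283) is empty and the syringe is at (486,250). The scene view agrees. I'll enlarge both to read pixels.

Run:
```python
import cv2
for n,(x,y,w,h),k in(("top",(120,150,266,170),3),("scene",(270,160,210,155),3.8)):
    im=cv2.imread(f"pics/{n}0.png")[y:y+h,x:x+w]
    im=cv2.resize(im,None,fx=k,fy=k,interpolation=cv2.INTER_CUBIC)
    for i in range(0,w,20):
        cv2.putText(im,str(x+i),(int(i*k),10),0,.35,(0,0,0)); cv2.line(im,(int(i*k),12),(int(i*k),18),(0,0,0))
    for j in range(0,h,20):
        cv2.putText(im,str(y+j),(0,int(j*k)+4),0,.35,(0,0,0)); cv2.line(im,(24,int(j*k)),(30,int(j*k)),(0,0,0))
    cv2.imwrite(f"pics/{n}0c.png",im)
```

```text
(no output)
```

View pics/top0c.png

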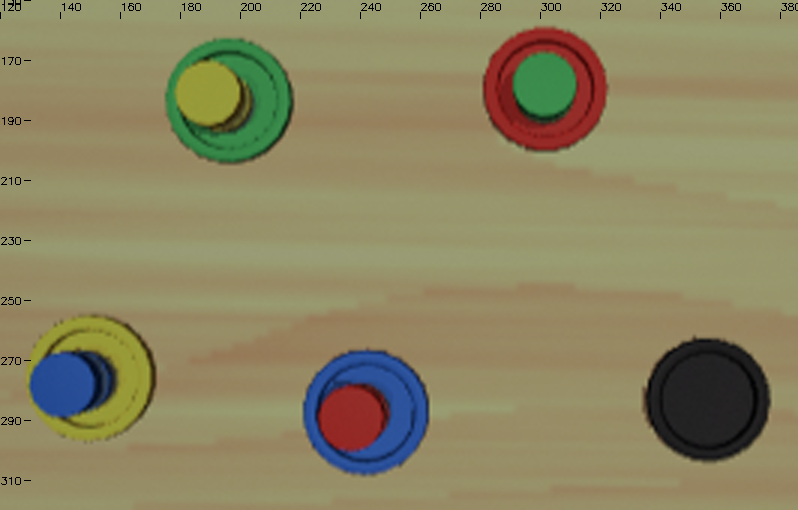

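View pics/scene0c.png

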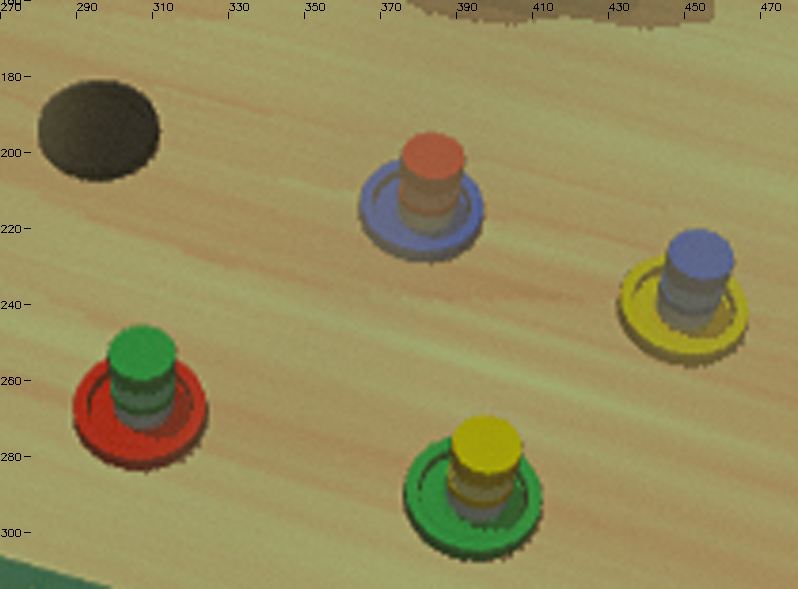

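Caps and rims are read from the crops (for example, top crop: yellow cap (208,93), green nest (229,100)). I'll triangulate both views.

Run:
```python
from workcell import optics
import numpy as np, cv2
P={n:(lambda m:m["K"]@np.c_[m["R"],m["t"]])(optics.camera_model(n)) for n in("top","scene")}
D=dict(jar_yellow=((208,93),(487,444)),jar_green=((545,84),(142,352)),jar_blue=((63,385),(699,254)),jar_red=((352,418),(433,156)),
 nest_green=((229,100),(472,492)),nest_red=((545,89),(140,407)),nest_yellow=((92,377),(683,304)),nest_blue=((366,411),(421,207)),nest_spare=((707,399),(99,128)))
m=optics.camera_model("top");dep=np.load("pics/top0.npy")
for k,(a,b) in D.items():
    a=np.array([120,150])+np.array(a)/3; b=np.array([270,160])+np.array(b)/3.8
    X=cv2.triangulatePoints(P["top"],P["scene"],a.reshape(2,1),b.reshape(2,1)).ravel();X=X[:3]/X[3]
    ray=m["R"].T@np.linalg.inv(m["K"])@[*a,1]; c=-m["R"].T@m["t"]; h=.054 if 'jar' in k else .012
    e=P["top"]@[*X,1]; print(k,X.round(4),"reproj",np.linalg.norm(e[:2]/e[2]-a).round(2),"ray at text height",(c+ray*(h-c[2])/ray[2]).round(4), "depthz",(c+ray*dep[int(a[1]),int(a[0])])[2].round(4))
```

```text
jar_yellow [0.6218 0.1019 0.0505] reproj 0.27 ray at text height [0.6215 0.1007 0.054 ] depthz 0.0545
jar_green [ 0.6307 -0.0824  0.0508] reproj 0.31 ray at text height [ 0.6304 -0.0829  0.054 ] depthz 0.0532
jar_blue [0.4611 0.1763 0.0506] reproj 0.05 ray at text height [0.4613 0.1751 0.054 ] depthz 0.054
jar_red [0.4451 0.0202 0.0507] reproj 0.48 ray at text height [0.4457 0.019  0.054 ] depthz 0.0522
nest_green [0.624  0.0997 0.0074] reproj 0.17 ray at text height [0.6235 0.0984 0.012 ] depthz 0.0545
nest_red [ 0.6346 -0.0826  0.0056] reproj 0.21 ray at text height [ 0.6338 -0.083   0.012 ] depthz 0.0528
nest_yellow [0.4627 0.1752 0.0071] reproj 0.72 ray at text height [0.4634 0.1725 0.012 ] depthz 0.056
nest_blue [0.4456 0.0177 0.0056] reproj 0.29 ray at text height [0.4463 0.0165 0.012 ] depthz 0.053
nest_spare [ 0.4554 -0.1801  0.0057] reproj 0.26 ray at text height [ 0.456  -0.1798  0.012 ] depthz 0.0043
```

Two views, the depth image and the text agree to a few mm. Helpers next, then a close look over the red jar and its nest with the wrist camera.

```bash
cat > h.py <<'E'
from workcell import r, command_gripper, optics
import numpy as np, cv2
from scipy.spatial.transform import Rotation as Rot
Q=[1,0,0,0]; ZG=0.045; ZT=0.135
JAR=dict(yellow=(.6215,.101),green=(.6305,-.0827),blue=(.461,.1755),red=(.4455,.0195))
NEST=dict(green=(.6237,.099),red=(.634,-.0828),yellow=(.463,.1735),blue=(.446,.017),spare=(.4558,-.18))
def st(): return r.read_state()
def wpix(uv,s,h):
    "world point at height h seen at wrist pixel uv, arm state s"
    m=optics.camera_model("wrist"); T=np.eye(4); T[:3,:3]=Rot.from_quat(s["eef_rot"]).as_matrix(); T[:3,3]=s["eef_pos"]
    M=T@m["tool_from_camera"]; d=M[:3,:3]@np.linalg.inv(m["K"])@[*uv,1]; return M[:3,3]+d*(h-M[2,3])/d[2]
def snap(name,cam="wrist"):
    s=st(); im,d=optics.get_image(cam); cv2.imwrite(f"pics/{name}.png",im[:,:,::-1]); np.savez(f"pics/{name}.npz",d=d,p=s["eef_pos"],q=s["eef_rot"]); return s
def pick(xy):
    r.move_straight([*xy,ZT],speed=.25); command_gripper(.06)
    hit=r.move_straight([*xy,ZG],speed=.1,max_force=8)
    command_gripper(.0,force=30); s=st()
    r.move_straight([*xy,ZT],speed=.1)
    print("pick hit",hit,"width",round(s["grip_width"],4),"lifted width",round(st()["grip_width"],4),"tcp",s["eef_pos"].round(4))
def place(xy):
    r.move_straight([*xy,ZT],speed=.2)
    r.move_straight([*xy,ZG+.008],speed=.1)
    hit=r.move_straight([*xy,ZG-.002],speed=.02,max_force=4); s=st()
    command_gripper(.06); r.move_straight([*xy,ZT],speed=.15)
    print("place hit",hit,"z",s["eef_pos"].round(4),"F",s["contact_force"].round(1),"t",round(st()["time_s"],1))
E
python3 - <<'E'
from h import *
r.reach([*JAR["red"],.2],Q); snap("w1"); s=st(); print(s["eef_pos"],s["eef_rot"],s["time_s"],s["contact_force"],r.tip_extent)
E
```

```text
[0.44570536 0.01884391 0.20008211] [ 9.99999868e-01 -4.93093901e-04  1.26798390e-04  7.56751850e-05] 2.3 [-0.07174708 -0.42703455  0.14863122] 0.025
```

View pics/w1.png

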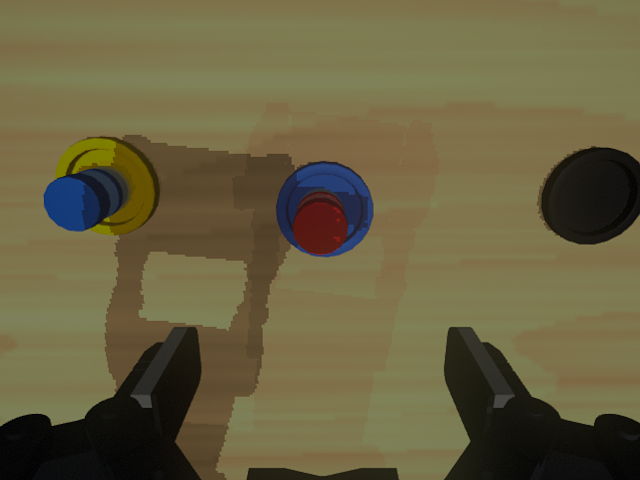

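The wrist view shows the red cap at (320,228) and blue nest rim at (325,209). It also shows the blue cap at (74,203), yellow nest at (107,187) and spare nest at (590,195). I'll compare with the other measurement and pick red.

Run:
```python
from h import *
s=st()
for n,uv,h in(("redjar",(320,228),.054),("nestblue",(325,209),.012),("bluejar",(74,203),.054),("nestyellow",(107,187),.012),("spare",(590,195),.012)): print(n,wpix(uv,s,h).round(4))
pick(JAR["red"]); snap("w2")
```

```text
redjar [0.4489 0.0199 0.054 ]
nestblue [0.4503 0.0165 0.012 ]
bluejar [0.4655 0.1744 0.054 ]
nestyellow [0.4668 0.1732 0.012 ]
spare [ 0.4605 -0.1752  0.012 ]
pick hit False width 0.0349 lifted width 0.0351 tcp [0.4458 0.0195 0.0456]
```

View pics/w2.png

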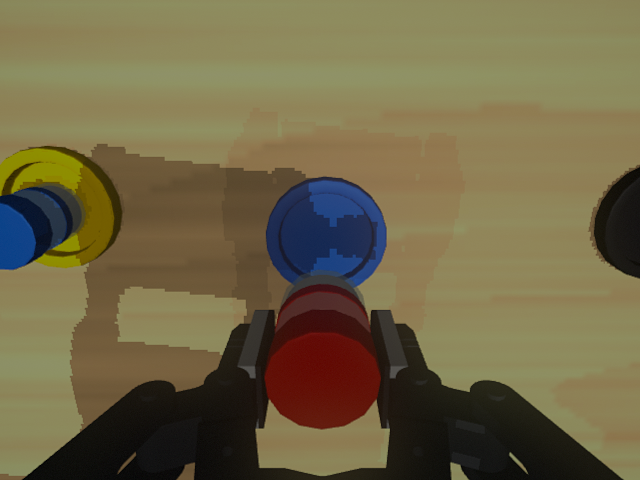

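Red is held upright (width 35 mm) and the blue nest is empty. The wrist x readings are about 4 mm higher for jars and nests alike, so this cancels between pick and place. Next: red to the spare nest, then blue to the blue nest.

Run:
```python
from h import *
SP=(.456,-.1785)
place(SP)
pick(JAR["blue"]); place(NEST["blue"])
r.move_straight([.446,-.07,.25],speed=.25); snap("w3"); print(st()["time_s"])
```

```text
place hit True z [ 0.4562 -0.1787  0.0454] F [0.3 0.8 3.2] t 9.2
pick hit False width 0.0354 lifted width 0.035 tcp [0.4614 0.1756 0.0457]
place hit True z [0.4462 0.0169 0.0454] F [0.3 0.6 3.2] t 16.9
17.6667
```

View pics/w3.png

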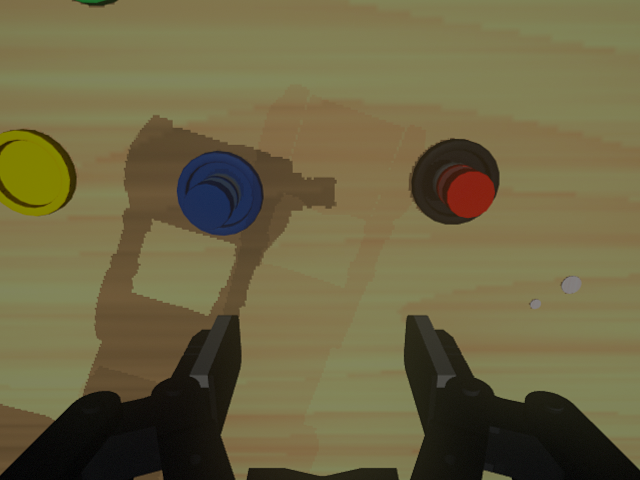

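Both jars stand upright in their recesses: blue cap (210,202) in the rim at (220,193), red cap (471,194) in the black rim at (455,181). Floor contact was felt at the expected height. Continuing with yellow, green and red.

Run:
```python
from h import *
pick(JAR["yellow"]); place(NEST["yellow"])
pick(JAR["green"]); place(NEST["green"])
pick((.456,-.1785)); place(NEST["red"])
r.move_straight([.634,-.083,.25],speed=.2)
r.reach([.25,-.4,.3],Q); snap("t4","top"); snap("s4","scene"); print(st()["time_s"])
for n,(x,y,w,h),k in(("t4",(120,150,266,170),3),("s4",(270,160,210,155),3.8)):
    cv2.imwrite(f"pics/{n}c.png",cv2.resize(cv2.imread(f"pics/{n}.png")[y:y+h,x:x+w],None,fx=k,fy=k,interpolation=cv2.INTER_CUBIC))
```

```text
pick hit False width 0.0355 lifted width 0.035 tcp [0.622  0.101  0.0459]
place hit True z [0.4632 0.1737 0.0458] F [-0.4  1.3  3.6] t 25.1
pick hit False width 0.0353 lifted width 0.0351 tcp [ 0.631  -0.0828  0.0459]
place hit True z [0.6239 0.099  0.0459] F [-0.8 -0.5  4.3] t 32.7
pick hit False width 0.0352 lifted width 0.0354 tcp [ 0.4564 -0.1787  0.0457]
place hit True z [ 0.6342 -0.0827  0.0456] F [-0.3  1.1  4.5] t 40.4
43.075
```

View pics/t4c.png

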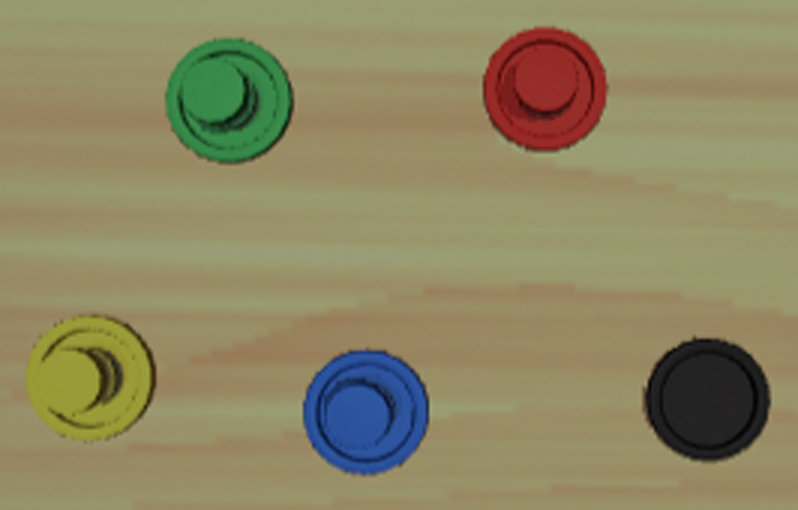

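View pics/s4c.png

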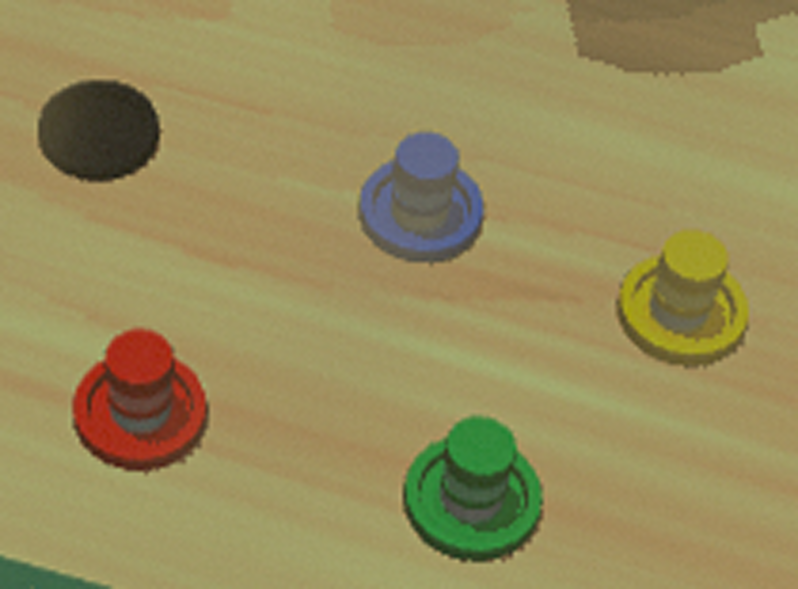

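All the jars are in their own colours and upright, and black is empty. Top-crop caps: green (213,90), red (546,82), yellow (69,380), blue (359,414). I'll check the offsets and the syringe numerically, then hand in.

Run:
```python
from h import *
m=optics.camera_model("top"); c=-m["R"].T@m["t"]; dep=np.load("pics/t4.npz")["d"]; ok=True
for k,a in dict(green=(213,90),red=(546,82),yellow=(69,380),blue=(359,414)).items():
    a=np.array([120,150])+np.array(a)/3; ray=m["R"].T@np.linalg.inv(m["K"])@[*a,1]
    X=c+ray*(.054-c[2])/ray[2]; e=np.hypot(*(X[:2]-NEST[k])); z=(c+ray*dep[int(a[1]),int(a[0])])[2]; ok&=e<.009
    print(k,X.round(4),"offset mm",(e*1e3).round(1),"top z",z.round(4))
A,B=[cv2.imread(f"pics/{n}.png")[195:300,460:515].astype(np.float32).mean(2) for n in("top0","t4")]
sh=cv2.phaseCorrelate(A,B); print("syringe shift px",sh); ok&=np.hypot(*sh[0])<3
if ok: r.finish_job(); print("handed in")
```

```text
green [0.6232 0.098  0.054 ] offset mm 1.1 top z 0.0502
red [ 0.6316 -0.0835  0.054 ] offset mm 2.5 top z 0.0539
yellow [0.4641 0.172  0.054 ] offset mm 1.9 top z 0.0534
blue [0.4479 0.0152 0.054 ] offset mm 2.6 top z 0.0539
syringe shift px ((-0.00022049516489630605, 0.020281351499576772), 1.0026962238329429)
the job is handed in; nothing more can be done
handed in
```

All four jars now stand in the nests of their own cap colour, the black nest is empty, and the job is handed in. It took about 43 s of robot time.

I parked red in the black nest, moved blue, yellow and green to their own nests, then moved red to its own.

**Last checks:**
- **Position:** the final top view puts each jar within 1.1–2.6 mm of its nest centre, against the 12 mm allowed.
- **Seating:** the arm felt the recess floor at the expected height at every placing. By depth, the cap tops are at about 54 mm for red, yellow and blue. The green jar's single depth reading was 50 mm, 4 mm below the expected 54; I put it down to depth noise and did not recheck it. In the pictures all four jars look upright.
- **Syringe:** it shows no shift in the top view (0.02 px).

**Disagreements:**
- **Wrist camera:** its x readings were about 4 mm higher than the top camera's, for jars and nests alike, so this cancelled between picking and placing. For the black nest it also differed by about 4.6 mm in y, so I aimed 1.5 mm towards its reading.
- **Heights:** triangulated heights came out 3–6 mm below the text's. The top camera's depth readings at the caps and the contact heights agreed with the text.

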